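Load a vial into a sample changer and index it under the reading head

ROBOT

A 7-joint arm with a two-finger parallel gripper is mounted at the origin on a cart in front of the work surface, level with it; the furniture and walls round the work are solid. World frame = base frame: x ahead of the robot, y to its left, z up, the work surface at z = 0. Lengths are in m, angles in rad, forces in N, time in s.
With the tool pointing down it reaches from about 0.4 to 0.85 m from the base axis. Payload 4.5 kg.
Tool frame: the origin (TCP) lies at the very end of the fingers, on their centre line; the grasp point (between the pads) lies 19 mm behind it (grip_point_offset is the distance from the TCP to the grasp point, in m); z points along the fingers, y is the line along which they close (so a half turn about z gives the same grasp; the last joint's range is limited). The gripper opens to 88 mm and grips with 3 to 60 N. Pads are 18 mm wide; open, the fingers measure 123 mm over their backs; the gripper's body (75 mm by 187 mm) begins 45 mm behind the grasp point.
Start: joints at [-1.16, 0.689, -0.195, 1.565, 0.157, 0.902, -0.215], TCP at [0.23, 0.581, 0.239] pointing down, gripper open.
Joint ranges: [-3.01, 3.01], [-0.46, 2.08], [-1.47, 1.51], [0.13, 2.56], [-1, 4.14], [0.04, 2.09], [-2.66, 2.66]. Speed limits (rad/s): [2.57, 2.57, 3.14, 3.14, 3.14, 3.14, 3.14].

INTERFACE

Orientations are given as a unit quaternion [x, y, z, w].
In Python, from plant import get_state, snapshot, camera_params, finish_job, grip_point_offset gives the robot as it stands.
- The arm moves only by the shell command python3 -m handwheel 'ROWS' [FORCE]. ROWS is a JSON list of rows, 1 to 10 of them, each of 7 numbers: the opening from 0.0 (shut) to 1.0 (fully open), then dx, dy, dz in m, then a rotation vector rx, ry, rz in rad; each row is the pose to reach, as a shift and turn from the pose commanded when the command began, along the tool's axes at that moment; what a row does not reach only later rows make up. A row lasts 1/10 s, in which the tool goes at most 0.05 m and 0.15 rad, less where a joint would pass 70% of its speed; a pose out of reach is approached as far as the arm can. The fingers move at their own pace and stop on an object; FORCE is the grip in N (left out, the last holds). Time passes only in rows, so rows that do not move let the fingers close. It prints the time, the measured TCP pose, the force, the opening and the grip force at its end.
- get_state(): the state, without advancing time (a new reading comes with each control period).
- snapshot(name): name is "side" or "top" or "wrist"; returns (picture, depth): 420x560x3 uint8, red, green, blue; 420x560 float32, m along the optical axis (not along the pixel's ray), 0 where there is no reading.
- camera_params(name): a dict with "fx", "fy", "cx", "cy" (pixels), "rvec" (rotation vector, rad) and "tvec" (3), from world to camera coordinates, as OpenCV has them. Camera axes: x right, y down, z forward; pixel columns grow to the right and rows downward; lengths in m; the calibration is good to about 2 mm. A picture is of the moment at which its call begins: read the wrist's pose just before it. camera_params takes no time and is no camera call; for the wrist camera it gives the pose at the moment of the call.
- finish_job(): hands the job in; it is judged then, once.
The state is a dict: "clock": time; "q": joint angles; "qd": joint speeds; "joint_torque": joint torques, N m; "tool_pos": TCP position; "eef_rot": TCP orientation; "contact_force": force on the tool from outside, world axes, zero at the start; "moment": the same for the moment, N m; "opening": opening from 0.0 (shut) to 1.0 (fully open); "finger_force": force on a finger pad.
Only numpy, scipy, OpenCV 4.12 (cv2) and the standard library are available. Lean on these libraries where they do the work, as an engineer would, in place of code of your own. Each camera call takes 0.05 s, during which the arm holds its last target. There are 200 camera calls.

TASK

Stand the loose large vial in the one empty pocket of the sample changer and press it down past the leaf spring until it sits firmly on the cushion at the bottom; it is glass and the cushion's height is not known, so feel for it and do not ram it. Let go, then turn the carousel by its black knob one click clockwise (seen from above), so that this vial comes to rest under the reading head. Leave the two small vials and the dish where they are.

Things in the scene. Friction and masses are not known exactly. Their poses are not given: they have to be found in the camera images.
- sample_vial: The loose glass vial to load: round, 27 mm in diameter, 61 mm tall; straight wall from 3 to 40 mm up, foot edge rounded 2 mm, ribbed cap 21 mm in diameter from 47 mm up. Stands on the bench. Origin: centre of its underside, z up. About 35 g. It may not press on the cushion with more than 16 N. Five like it are fixed in the other pockets as part of the carousel.
- sample_changer: Base of the sample changer, fixed to the bench: round grey housing 202 mm across. Origin: on the bench, on the carousel's axis, z up. Its -x axis points from the axis to the loading side, where a small pointer stands out of the housing. (Furniture to keep clear of: a cord with a black grip hangs over the bench left of it, at x 0.47, y 0.13 m, down to 0.54 m above the bench.)
- reading_head (a point): Centre of the underside of the reading head, 120 mm above the bench, over the station 60 deg clockwise of the loading side, 84 mm from the axis. The head is a grey box 36 mm wide, 70 to 136 mm from the axis, its top 141 mm above the bench, on a column outside the disc; it does not turn. A vial left standing on the leaf spring strikes it.
- carousel (a joint): Angle of the carousel in rad, growing clockwise seen from above; 0: empty pocket at the loading side. A spring roller on a six-lobed cam clicks every 1.047 rad: about 0.15 N m resists turning as far as half-way, after which it pulls itself into the next click. No end stops. White disc 212 mm across, 34 mm thick, top 70 mm above the bench; six pockets on a circle of 84 mm radius.
- knob (a point): Point on the carousel's axis at the height to grip the knob, 141 mm above the bench. The knob is a black upright cylinder 34 mm in diameter, 127 to 154 mm above the bench, on a thinner post, fixed to the disc. The caps of the loaded vials reach up to 115 mm above the bench; their inner sides lie 70 mm from the axis.
- pocket_mouth (a point): Centre of the mouth of the empty pocket, level with the disc's top, 70 mm above the bench; turns with the disc. Bore 29.4 mm in diameter with 2 mm chamfer. A leaf spring in the wall away from the axis bulges 4 mm into the bore, most at 10 to 11 mm below the mouth: 3 to 8 N push the vial past it, then it holds the vial by about 5 N of friction, so that it neither drops in nor rises.
- pocket_bottom: Bottom of the empty pocket with its rubber cushion. Origin: on the bore's axis, 34 mm below the mouth, z up. The cushion is set by a screw and its height is not known: its top lies 15 to 25 mm below the mouth. It is sprung: it yields 2 mm under 1 to 5 N and is rigid after that. A vial pressed home stays pinched between cushion and leaf spring.
- small_vial_a: Bystander: small glass vial with black cap, 23 mm in diameter, 42 mm tall; origin at the centre of its underside. Not to be moved.
- small_vial_b: Bystander: another small vial like small_vial_a. Not to be moved.
- petri_stack: Bystander: stack of clear dishes, 60 mm in diameter, 30 mm tall; origin at the centre of its underside. Not to be moved.

How it is judged:
On the way, in this order (a step that is already met when the one before it is completed fails the run):
1. with the carousel still at its first click, the vial sits upright in the empty pocket, pressed home on the cushion (horizontal distance between sample_vial and pocket_mouth below 0.003 m and angle between sample_vial's own z axis and vertical below 0.08 rad and contact force between sample_vial and pocket_bottom above 0.8 N and value of joint carousel between -0.3 and 0.3 rad), for 0.2 s.
2. the carousel has been turned clockwise over to the next click (value of joint carousel above 0.95 rad), for 0.1 s.
At the end, for the whole second after the job is handed in: The carousel rests one click (1.047 rad, within 0.07) clockwise of its first click, so the loaded vial is under the reading head; the vial stands in the pocket within 3 mm of its axis and within 0.08 rad of upright, and is still pressed on the cushion (at least 0.8 N between vial and cushion) (horizontal distance between sample_vial and pocket_mouth below 0.003 m and angle between sample_vial's own z axis and vertical below 0.08 rad and contact force between sample_vial and pocket_bottom above 0.8 N and value of joint carousel between 0.977 and 1.117 rad and velocity of joint carousel between -0.05 and 0.05 rad/s); the robot touches nothing.
It fails at once if the vial is rammed on the cushion, with more than 16 N (contact force between sample_vial and pocket_bottom above 16 N).
It fails at once if the vial is jammed against the sample changer (rim, pocket or reading head), with contact forces of more than 40 N in all (contact force between sample_vial and sample_changer above 40 N).
It fails at once if the carousel is turned more than half a click too far, or backwards by more than a third of a click (value of joint carousel above 1.6 rad or value of joint carousel below -0.4 rad).
It fails at once if a small vial or the dish is moved by more than 20 mm (distance of any of small_vial_a, small_vial_b, petri_stack from where it was at the start of the episode above 0.02 m).
It also fails if it takes over 69 s, if anything falls off the work surface, if the arm or the gripper's body presses on something with over 40 N, if the wrist force passes 120 N, or if a joint passes its speed limit or range.

## Working session

There is one attempt and no reset: what is moved stays moved. The work goes in short steps, Python scripts to look and compute and a shell command to move; the robot and the scene stay as the last step left them, time stands still between calls to the robot, and variables do not carry over. Pictures are saved under pics/ and viewed, at most 13 in all, crops included, and the job is handed in when it is done.

```bash
mkdir -p pics; ls; cat > h.py <<'E'
import numpy as np,cv2
from plant import *
def cam(n):
    p=camera_params(n);R=cv2.Rodrigues(np.array(p['rvec'],float))[0];return p,R,np.array(p['tvec'],float).ravel()
def ray(n,u,v,c=None):
    p,R,t=c or cam(n);d=R.T@np.array([(u-p['cx'])/p['fx'],(v-p['cy'])/p['fy'],1]);return -R.T@t,d
def onz(n,u,v,z,c=None):
    o,d=ray(n,u,v,c);return o+d*(z-o[2])/d[2]
def cloud(n,D,c=None):
    p,R,t=c or cam(n);v,u=np.mgrid[:D.shape[0],:D.shape[1]]
    P=np.stack([(u-p['cx'])/p['fx']*D,(v-p['cy'])/p['fy']*D,D],-1);return (P-t)@R
E
python3 - <<'E'
from h import *
s=get_state();print(s)
for n in('top','side'):
    I,D=snapshot(n);np.savez(n+'0.npz',I=I,D=D);cv2.imwrite(f'pics/{n}0.png',I[...,::-1]);print(n,camera_params(n))
E
```

```text
pics
{'clock': 0.0, 'q': array([-1.16016917,  0.68996776, -0.19451978,  1.56637576,  0.15731401,
        0.90246913, -0.21510164]), 'qd': array([ 0.00034781,  0.0008789 ,  0.00039465, -0.00026956,  0.00016112,
        0.00205683, -0.00049683]), 'joint_torque': array([-3.29975746e-04, -5.27569878e+01, -1.26673680e+00, -1.53430420e+01,
       -5.25865029e-02,  6.60315243e-03,  1.66600721e-04]), 'tool_pos': array([0.22979292, 0.58053489, 0.23791184]), 'eef_rot': array([ 1.87251676e-01,  9.82311547e-01, -9.07457514e-04, -1.02321882e-04]), 'contact_force': array([-0.92795753,  0.55838558, -0.34575288]), 'moment': array([ 0.03543034,  0.06110871, -0.01747984]), 'finger_force': 0.0, 'opening': 1.000983074761716}
top {'fx': 474.59702221852865, 'fy': 474.59702221852865, 'cx': 276.68081405429376, 'cy': 215.8683527206517, 'rvec': array([ 2.16523387, -2.19959088,  0.08840708]), 'tvec': array([-0.18588   ,  0.56906883,  1.15056471])}
side {'fx': 476.41184291159897, 'fy': 476.41184291159897, 'cx': 277.40467240996435, 'cy': 202.73498299275974, 'rvec': array([ 2.20218404, -0.13179267,  0.05827963]), 'tvec': array([-0.58057884,  0.01011191,  1.06159901])}
```

View pics/top0.png

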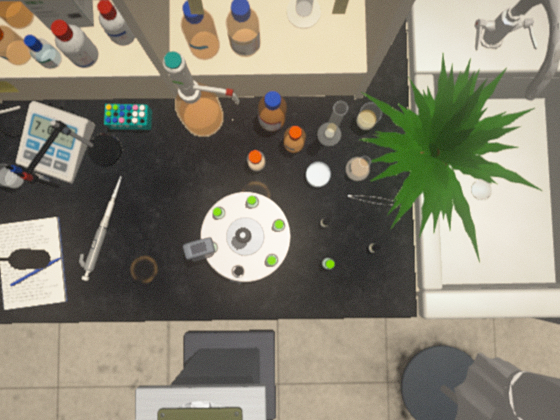

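View pics/side0.png

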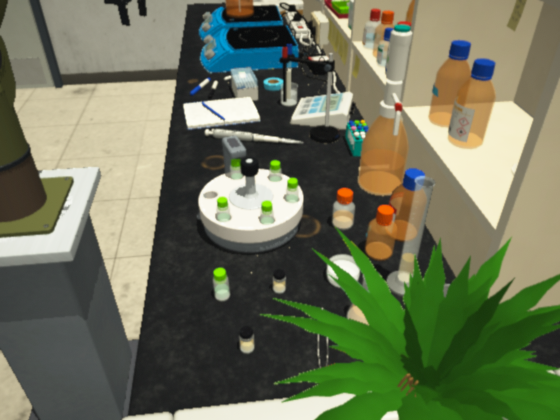

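The top view shows the loose vial's green cap at (328,264), the carousel's white disc at about (245,237) with the knob at (242,236), the empty pocket at (238,271) and the head at (200,248). Small vials are at (324,222) and (373,247), and the dish is at (318,174). In the side view, the loose cap is at (220,274), the knob at (250,165) and the pocket at about (212,195).

```bash
cat > m.py <<'E'
from h import *
S={n:np.load(n+'0.npz') for n in('top','side')}
def comps(n,mask,amin=15):
    k,L,st,c=cv2.connectedComponentsWithStats(mask.astype(np.uint8));return [(c[i].round(1).tolist(),st[i].tolist()) for i in range(1,k) if st[i,4]>=amin]
G={}
for n in S:
    H=cv2.cvtColor(S[n]['I'],cv2.COLOR_RGB2HSV);m=(H[...,0]>40)&(H[...,0]<65)&(H[...,1]>150)&(H[...,2]>120)
    G[n]=[c for c in comps(n,m) if 190<c[0][0]<340 and 150<c[0][1]<300 ];print(n,[(c[0],c[1][2:],onz(n,*c[0],.115).round(4).tolist()) for c in G[n]])
def tri(a,b):
    o1,d1=ray('top',*a);o2,d2=ray('side',*b);d1/=np.linalg.norm(d1);d2/=np.linalg.norm(d2)
    s=np.linalg.lstsq(np.stack([d1,-d2],1),o2-o1,rcond=None)[0];p,q=o1+s[0]*d1,o2+s[1]*d2;return ((p+q)/2).round(4),np.linalg.norm(p-q).round(4)
for a in G['top']:
  for b in G['side']:
    r=tri(a[0],b[0])
    if r[1]<.006: print(a[0],b[0],*r)
for n in S:
    P=cloud(n,S[n]['D']);r=np.hypot(P[...,0]-.5,P[...,1]+.16)
    V=P[...,2]
    I=S[n]['I'].astype(int)
    m=(I.min(-1)>150)&(abs(V-.07)<.006)&(S[n]['D']>0);c=max(comps(n,m),key=lambda c:c[1][4]);print(n,'disc',c)
    x,y,w,h,_=c[1];mm=np.zeros(m.shape,np.uint8);mm[y:y+h,x:x+w]=m[y:y+h,x:x+w]
    hull=cv2.convexHull(max(cv2.findContours(mm,0,2)[0],key=cv2.contourArea))
    W=np.array([onz(n,*p[0],.07)[:2] for p in hull]);A=np.c_[2*W,np.ones(len(W))];s=np.linalg.lstsq(A,(W**2).sum(1),rcond=None)[0];print('circle',s[:2],np.sqrt(s[2]+s[:2]@s[:2]),'medz',np.median(V[m]))
    ctr=s[:2];r=np.hypot(*(P[...,:2]-ctr).transpose(2,0,1))
    k=(r<.025)&(V>.12)&(V<.17);print('knob depth',k.sum(),P[k].mean(0),V[k].max(),comps(n,k,5))
    k=(r<.03)&(V>.10)&(I.max(-1)<60);print('knob dark',comps(n,k,5))
for n in S: cv2.imwrite(f'pics/{n}z.png',cv2.resize(S[n]['I'][130:320,160:400] if n=='top' else S[n]['I'][130:360,160:400],None,fx=2.5,fy=2.5,interpolation=2)[...,::-1])
E
python3 m.py
```

```text
top [([251.3, 199.7], [8, 8, 49], [0.5967, -0.1372, 0.115]), ([216.6, 211.4], [8, 8, 48], [0.5711, -0.0579, 0.115]), ([278.6, 223.9], [8, 7, 48], [0.5404, -0.1986, 0.115]), ([271.1, 260.0], [8, 7, 46], [0.459, -0.1803, 0.115]), ([329.9, 263.5], [9, 8, 58], [0.449, -0.313, 0.115])]
side [([235.4, 164.1], [9, 6, 36], [0.4901, -0.0659, 0.115]), ([274.8, 164.6], [10, 10, 89], [0.5707, -0.0781, 0.115]), ([292.3, 182.4], [10, 12, 97], [0.5972, -0.1477, 0.115]), ([221.8, 201.9], [10, 11, 89], [0.4592, -0.1951, 0.115]), ([266.5, 205.9], [10, 11, 97], [0.5398, -0.2177, 0.115]), ([219.3, 273.9], [13, 15, 151], [0.4511, -0.3817, 0.115])]
[251.3, 199.7] [292.3, 182.4] [ 0.5982 -0.1369  0.1076] 0.0013
[216.6, 211.4] [274.8, 164.6] [ 0.5727 -0.0562  0.1013] 0.0007
[278.6, 223.9] [266.5, 205.9] [ 0.5413 -0.1987  0.1008] 0.0001
[271.1, 260.0] [221.8, 201.9] [ 0.4588 -0.1802  0.1042] 0.0001
[329.9, 263.5] [219.3, 273.9] [ 0.4476 -0.3199  0.0544] 0.0001
top disc ([245.9, 236.0], [201, 192, 89, 89, 4952])
circle [ 0.51627984 -0.11875637] 0.10505710040631969 medz 0.06949213542639131
knob depth 201 [ 0.51598225 -0.11880571  0.15195702] 0.157198907091754 [([242.5, 234.6], [235, 227, 16, 16, 201])]
knob dark []
side disc ([249.9, 202.3], [199, 169, 104, 64, 3653])
circle [ 0.51652814 -0.1244586 ] 0.10710264314000574 medz 0.07090001104452785
knob depth 336 [ 0.5156761  -0.12908307  0.14571383] 0.15737395268952367 [([249.2, 166.8], [240, 157, 19, 22, 336])]
knob dark [([249.2, 166.8], [241, 157, 18, 20, 261])]
```

```bash
python3 - <<'E'
import cv2,numpy as np
a=cv2.imread('pics/topz.png');b=cv2.imread('pics/sidez.png');print(a.shape,b.shape)
a=cv2.imread('pics/top0.png')[185:290,185:300];cv2.imwrite('pics/topz2.png',cv2.resize(a,None,fx=5.5,fy=5.5,interpolation=2))
E
```

```text
(475, 600, 3) (575, 600, 3)
```

View pics/topz2.png

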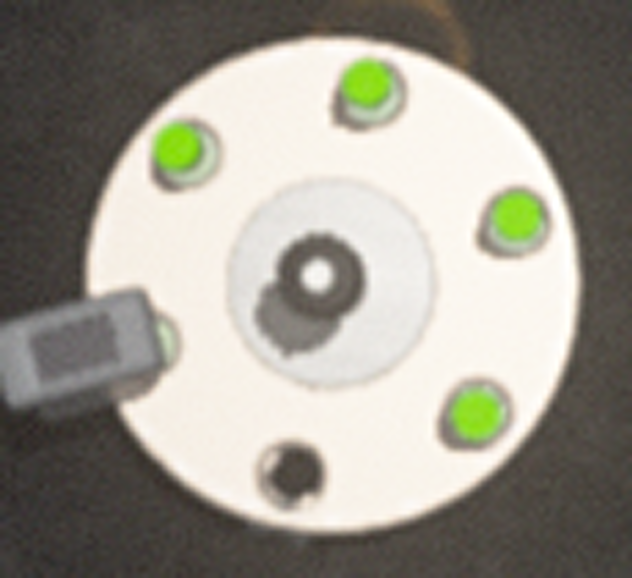

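The crop shows the pocket centre at about crop (292,473), opposite the farthest cap. The head covers the station 60° clockwise, and the knob is at the axis. That gives axis ≈ (0.516,-0.119) and pocket ≈ (0.434,-0.101). I'll move now, swinging low and on a short radius past the cord.

```bash
cat >> h.py <<'E'
from scipy.spatial.transform import Rotation as Ro
def to(pos,yaw=None):
    """tool-frame shift and turn to TCP pos, tool pointing down, y axis at yaw deg"""
    s=get_state();R=Ro.from_quat(s['eef_rot']);d=R.inv().apply(np.array(pos)-s['tool_pos']);rv=np.zeros(3)
    if yaw is not None:
        y=np.deg2rad(yaw);Y=np.array([np.cos(y),np.sin(y),0]);Z=np.array([0,0,-1.]);T=Ro.from_matrix(np.stack([np.cross(Y,Z),Y,Z],1));rv=(R.inv()*T).as_rotvec()
    print('shift',d.round(4),'turn',rv.round(4),'at',s['tool_pos'].round(4),'F',s['contact_force'].round(2),'t',round(s['clock'],2),'q7',s['q'][6].round(2))
E
python3 -m handwheel '[[1,-0.298,-0.346,0.038,0,0,1.2],[1,-0.298,-0.346,0.038,0,0,1.2],[1,-0.298,-0.346,0.038,0,0,1.2],[1,-0.298,-0.346,0.038,0,0,1.2],[1,-0.298,-0.346,0.038,0,0,1.2],[1,-0.298,-0.346,0.038,0,0,1.2],[1,-0.298,-0.346,0.038,0,0,1.2],[1,-0.298,-0.346,0.038,0,0,1.2],[1,-0.298,-0.346,0.038,0,0,1.2],[1,-0.298,-0.346,0.038,0,0,1.2]]'
python3 -c "
from h import *
to((.37,-.2,.21),-72.5)"
```

```text
clock: 1.1
tool_pos: [0.3806, 0.1434, 0.2004]
eef_rot: [0.713, 0.701, -0.002, 0.001]
contact_force: [-0.0, -0.1, -0.6]
opening: 1.001
finger_force: 0.0
shift [-0.3435 -0.0049 -0.0083] turn [0.0015 0.0037 1.2487] at [0.3806 0.1434 0.2004] F [-0.05 -0.07 -0.61] t 1.1 q7 -0.42
```

```bash
python3 -m handwheel '[[1,-0.343,-0.005,-0.01,0,0,1.25],[1,-0.343,-0.005,-0.01,0,0,1.25],[1,-0.343,-0.005,-0.01,0,0,1.25],[1,-0.343,-0.005,-0.01,0,0,1.25],[1,-0.343,-0.005,-0.01,0,0,1.25],[1,-0.343,-0.005,-0.01,0,0,1.25],[1,-0.343,-0.005,-0.01,0,0,1.25],[1,-0.343,-0.005,-0.01,0,0,1.25],[1,-0.343,-0.005,-0.01,0,0,1.25],[1,-0.343,-0.005,-0.01,0,0,1.25]]'
python3 - <<'E'
from h import *
to((.4476,-.3199,.15),-72.5)
c=cam('wrist');print('cam',-c[1].T@c[2],c[1][2])
I,D=snapshot('wrist');np.savez('w1.npz',I=I,D=D);cv2.imwrite('pics/w1.png',I[...,::-1])
E
```

```text
clock: 2.1
tool_pos: [0.373, -0.1928, 0.2105]
eef_rot: [0.988, 0.157, -0.0, -0.0]
contact_force: [0.0, -0.2, 0.8]
opening: 1.001
finger_force: 0.0
shift [0.0316 0.144  0.0604] turn [-0.0004  0.0001  0.0098] at [ 0.373  -0.1928  0.2105] F [ 0.03 -0.22  0.82] t 2.1 q7 -0.52
cam [ 0.44638241 -0.16815845  0.35560307] [-0.28438026 -0.09179935 -0.95430642]
```

View pics/w1.png

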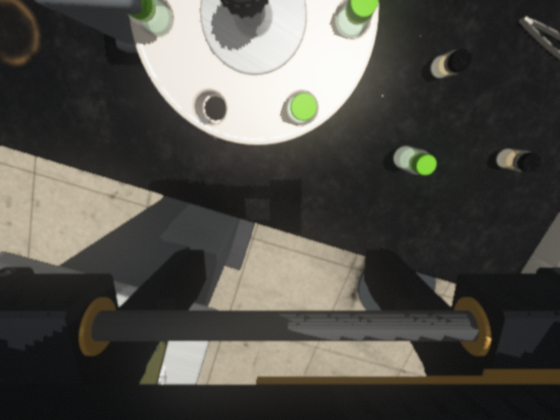

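The wrist view shows the loose vial's cap at (426,164) with its glass foot toward (403,156). The empty pocket is at (212,107), the carousel disc is above it, and the small vials are at (452,62) and (520,160).

```bash
cat > w.py <<'E'
from h import *
import sys
def capfit(n,I,D,c,near):
    H=cv2.cvtColor(I,cv2.COLOR_RGB2HSV);m=(H[...,0]>35)&(H[...,0]<70)&(H[...,1]>130)&(H[...,2]>60)&(D>0)
    P=cloud(n,D,c);q=m&(np.hypot(P[...,0]-near[0],P[...,1]-near[1])<.03)
    zt=np.percentile(P[q][:,2],90);t=q&(P[...,2]>zt-.004)
    cn=cv2.minEnclosingCircle(np.argwhere(t)[:,::-1].astype(np.float32));return cn,zt,onz(n,*cn[0],zt,c),np.median(P[t],0)
def ring(n,I,D,c):
    P=cloud(n,D,c);m=((I.min(-1)>140)&(abs(P[...,2]-.07)<.008)&(D>0)).astype(np.uint8)
    k=cv2.morphologyEx(m,cv2.MORPH_OPEN,np.ones((3,3)));cs=cv2.findContours(k,0,2)[0];h=cv2.convexHull(max(cs,key=cv2.contourArea))[:,0]
    h=np.array([p for p in h if 4<p[0]<555 and 4<p[1]<415]);W=np.array([onz(n,*p,.07,c)[:2] for p in h]);s=np.linalg.lstsq(np.c_[2*W,np.ones(len(W))],(W**2).sum(1),rcond=None)[0]
    return s[:2].round(4),np.sqrt(s[2]+s[:2]@s[:2]).round(4),np.median(P[m>0][:,2])
def bore(n,I,D,c,ctr,ang):
    "dark bore contour at mouth plane near expected place"
    e=np.array(ctr)+.084*np.array([np.cos(ang),np.sin(ang)])
    v,u=np.mgrid[:I.shape[0],:I.shape[1]];o=-c[1].T@c[2];d=np.stack([(u-c[0]['cx'])/c[0]['fx'],(v-c[0]['cy'])/c[0]['fy'],np.ones(u.shape)],-1)@c[1]
    X=o+d*((.07-o[2])/d[...,2])[...,None];r=np.hypot(X[...,0]-e[0],X[...,1]-e[1])
    m=(r<.024)&(I.max(-1)<175);p=X[m][:,:2];lo,hi=p.min(0),p.max(0);h=cv2.minEnclosingCircle((p*1e3).astype(np.float32));return np.array(h[0])/1e3,h[1],m.sum(),p.mean(0)
E
python3 - <<'E'
from w import *
for n,f in (('top','top0'),('wrist','w1')):
    z=np.load(f+'.npz');c=cam(n);a=(n,z['I'],z['D'],c)
    print(n,'loose',capfit(*a,(.4476,-.3199)));print(' disc',ring(*a));print(' bore',bore(*a,(.516,-.119),np.deg2rad(167.5)))
    print(' cap at 227.5',capfit(*a,(.459,-.181)))
E
```

```text
top loose (((329.5, 263.5), 3.8079864978790283), np.float64(0.06127862863765734), array([ 0.44776003, -0.31815798,  0.06127863]), array([ 0.44663275, -0.31726079,  0.05974342]))
 disc (array([ 0.5163, -0.1187]), np.float64(0.1051), np.float64(0.06948865114158947))
 bore (array([ 0.42887628, -0.099951  ]), 18.804927825927734, np.int64(100), array([ 0.4326768 , -0.10161421]))
 cap at 227.5 (((271.0454406738281, 259.9545593261719), 4.178441524505615), np.float64(0.11341825765037751), array([ 0.4590522 , -0.18020449,  0.11341826]), array([ 0.45896497, -0.18021543,  0.11186705]))
wrist loose (((425.2755126953125, 164.11224365234375), 10.986492156982422), np.float64(0.060053382294260105), array([ 0.44812138, -0.31552283,  0.06005338]), array([ 0.44813891, -0.31572024,  0.05912058]))
 disc (array([ 0.5151, -0.1173]), np.float64(0.1047), np.float64(0.06929449212001577))
 bore (array([ 0.42902316, -0.0999985 ]), 19.28329849243164, np.int64(804), array([ 0.43341233, -0.09970479]))
 cap at 227.5 (((303.5, 106.375), 12.465678215026855), np.float64(0.11241244258071456), array([ 0.45894212, -0.17895314,  0.11241244]), array([ 0.45896453, -0.17882727,  0.1115303 ]))
```

```bash
python3 -c "
from h import *
to((.448,-.3165,.12),-72.5)"
```

```text
shift [0.0326 0.1412 0.0905] turn [-0.0005  0.0001  0.0119] at [ 0.373  -0.1925  0.2106] F [-0.19  0.55 -0.17] t 2.15 q7 -0.52
```

```bash
python3 -m handwheel '[[1,0.033,0.141,0.09,0,0,0.012],[1,0.033,0.141,0.09,0,0,0.012],[1,0.033,0.141,0.09,0,0,0.012],[1,0.033,0.141,0.09,0,0,0.012],[1,0.033,0.141,0.09,0,0,0.012],[1,0.033,0.141,0.09,0,0,0.012]]'
python3 - <<'E'
from w import *
to((.448,-.3165,.028),-72.5)
c=cam('wrist');I,D=snapshot('wrist');np.savez('w2.npz',I=I,D=D);cv2.imwrite('pics/w2.png',I[...,::-1])
r=capfit('wrist',I,D,c,(.448,-.3165));print(r);to((r[2][0],r[2][1],.028),-72.5)
E
```

```text
clock: 2.75
tool_pos: [0.4475, -0.3157, 0.1204]
eef_rot: [0.988, 0.152, -0.0, -0.001]
contact_force: [-0.2, 0.5, -0.5]
opening: 0.999
finger_force: 0.0
shift [0.0003 0.0011 0.0924] turn [-0.0019  0.0005 -0.0008] at [ 0.4475 -0.3157  0.1204] F [-0.17  0.5  -0.5 ] t 2.75 q7 -0.39
(((288.06195068359375, 225.04425048828125), 13.529367446899414), np.float64(0.06018453543400647), array([ 0.44919484, -0.31686345,  0.06018454]), array([ 0.4488888 , -0.3170834 ,  0.05927697]))
shift [0.0012 0.0022 0.0929] turn [-0.0018  0.0001 -0.0006] at [ 0.4474 -0.3153  0.1209] F [-0.06 -0.65 -0.49] t 2.8 q7 -0.39
```

View pics/w2.png

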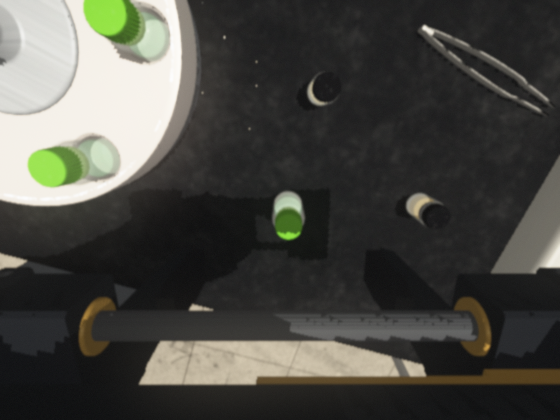

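The cap is at (288,222), nearly midway between the fingers, and the way down is clear. I'll descend and close.

```bash
python3 -m handwheel '[[1,0.001,0.002,0.045,0,0,0],[1,0.001,0.002,0.08,0,0,0],[1,0.001,0.002,0.093,0,0,0],[1,0.001,0.002,0.093,0,0,0],[0,0.001,0.002,0.093,0,0,0],[0,0.001,0.002,0.093,0,0,0],[0,0.001,0.002,0.093,0,0,0],[0,0.001,0.002,0.093,0,0,0],[0,0.001,0.002,0.093,0,0,0],[0,0.001,0.002,0.093,0,0,0]]' 35
python3 -m handwheel '[[0,0,0,0,0,0,0],[0,0,0,0,0,0,0]]' 35
```

```text
clock: 3.8
tool_pos: [0.4494, -0.3187, 0.0279]
eef_rot: [0.989, 0.151, 0.0, 0.0]
contact_force: [-0.1, 0.5, 0.0]
opening: 0.482
finger_force: 0.0
clock: 4.0
tool_pos: [0.4492, -0.3186, 0.0276]
eef_rot: [0.989, 0.151, -0.0, -0.0]
contact_force: [-0.4, 1.0, 0.6]
opening: 0.303
finger_force: 0.5
```

```bash
python3 -m handwheel '[[0,0,0,0,0,0,0],[0,0,0,0,0,0,0],[0,0,0,-0.01,0,0,0],[0,0,0,-0.05,0,0,0],[0,0,0,-0.09,0,0,0],[0,0,0,-0.12,0,0,0],[0,0,0,-0.12,0,0,0]]' 35
python3 - <<'E'
from w import *
to((.434,-.1008,.148),-72.5)
c=cam('wrist');I,D=snapshot('wrist');np.savez('w3.npz',I=I,D=D);cv2.imwrite('pics/w3.png',I[...,::-1])
r=capfit('wrist',I,D,c,get_state()['tool_pos']);print(r)
E
```

```text
clock: 4.7
tool_pos: [0.4513, -0.3204, 0.1521]
eef_rot: [0.989, 0.151, 0.003, 0.003]
contact_force: [0.3, -0.1, -0.6]
opening: 0.286
finger_force: 34.9
shift [ 0.0489 -0.2148  0.003 ] turn [ 0.0065 -0.0051 -0.0029] at [ 0.4513 -0.3204  0.1521] F [ 0.29 -0.1  -0.55] t 4.7 q7 -0.4
(((285.5, 297.5), 22.770694732666016), np.float64(0.1845876233241353), array([ 0.45237025, -0.31943121,  0.18458762]), array([ 0.4531446 , -0.31910443,  0.18389441]))
```

View pics/w3.png

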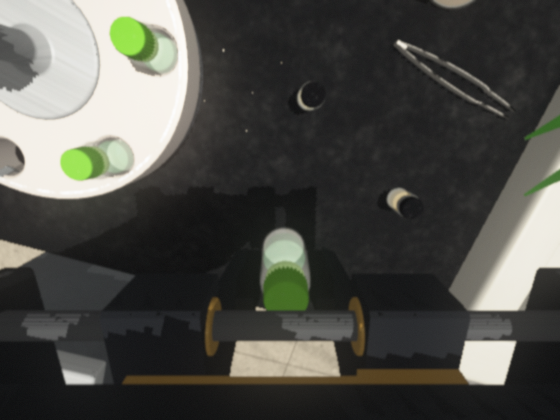

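The vial is held between the pads: cap at (285,297), glass foot edge at about (285,230). I'll check tilt using the foot edge.

```bash
python3 - <<'E'
from w import *
z=np.load('w3.npz');c=cam('wrist');I=z['I'].astype(int);s=get_state();R=Ro.from_quat(s['eef_rot'])
print([ (v,I[v,285].tolist(),round(float(z['D'][v,285]),3)) for v in range(222,244,2)])
o=-c[1].T@c[2]
for v in (228,231): 
  for zz in (.124,.130): print(v,zz,R.inv().apply(onz('wrist',285,v,zz,c)-s['tool_pos']).round(4))
for n,(u,v),zz in(('cap',(285.5,297.5),.1846),): print(R.inv().apply(onz('wrist',u,v,zz,c)-s['tool_pos']).round(4))
H=cv2.cvtColor(z['I'],cv2.COLOR_RGB2HSV);m=(H[...,0]>35)&(H[...,0]<70)&(H[...,1]>130)&(H[...,2]>60);ys,xs=np.nonzero(m[260:320,255:320]);print('green rows',ys.min()+260,ys.max()+260,xs.min()+255,xs.max()+255)
print('tooltilt',R.apply([0,0,1]))
E
```

```text
[(222, [36, 37, 34], 0.316), (224, [32, 32, 30], 0.317), (226, [46, 48, 45], 0.318), (228, [103, 104, 96], 0.18), (230, [160, 158, 148], 0.176), (232, [165, 167, 156], 0.173), (234, [156, 164, 148], 0.171), (236, [157, 166, 149], 0.168), (238, [160, 169, 151], 0.166), (240, [173, 187, 165], 0.163), (242, [184, 202, 178], 0.161)]
228 0.124 [ 0.012  -0.0005  0.0261]
228 0.13 [ 0.0143 -0.0005  0.0201]
231 0.124 [ 0.01   -0.0005  0.0261]
231 0.13 [ 0.0124 -0.0005  0.0201]
[ 0.0029 -0.0004 -0.0346]
green rows 268 309 263 308
tooltilt [ 0.00389836 -0.00242239 -0.99998947]
```

```bash
python3 -m handwheel '[[0,0,0,-0.015,0,0,0],[0,0.019,-0.05,-0.015,0.006,-0.005,0],[0,0.019,-0.1,-0.015,0.006,-0.005,0],[0,0.019,-0.15,-0.015,0.006,-0.005,0],[0,0.019,-0.19,-0.015,0.006,-0.005,0],[0,0.019,-0.215,-0.015,0.006,-0.005,0],[0,0.019,-0.215,-0.015,0.006,-0.005,0]]'
python3 - <<'E'
from w import *
to((.434,-.1008,.165),-72.5)
c=cam('wrist');s=get_state();I,D=snapshot('wrist');np.savez('w4.npz',I=I,D=D);cv2.imwrite('pics/w4.png',I[...,::-1])
a=('wrist',I,D,c)
print('disc',ring(*a));print('bore',bore(*a,(.516,-.118),np.deg2rad(167.5)))
for p in ((.459,-.18),(.598,-.137),(.5413,-.1987)):
    try: print(capfit(*a,p)[2])
    except Exception as e: print(e)
P=cloud('wrist',D,c);k=np.hypot(*(P[...,:2]-[.516,-.118]).transpose(2,0,1))<.025;k&=(P[...,2]>.145)&(P[...,2]<.17);cc=cv2.minEnclosingCircle(np.argwhere(k)[:,::-1].astype(np.float32));print('knob',k.sum(),np.median(P[k],0),onz('wrist',*cc[0],.154,c))
R=Ro.from_quat(s['eef_rot'])
T=(P-s['tool_pos'])@R.as_matrix()
m=(abs(T[...,1])<.004)&(abs(T[...,0]-.012)<.008)&(T[...,2]>-.012)&(T[...,2]<.024);print('wall fit',m.sum(),np.polyfit(T[m][:,2],T[m][:,0],1))
E
```

```text
clock: 5.45
tool_pos: [0.4007, -0.1036, 0.1618]
eef_rot: [0.988, 0.154, -0.005, -0.005]
contact_force: [0.1, -0.4, -0.2]
opening: 0.29
finger_force: 34.9
shift [ 0.0325  0.0074 -0.0035] turn [-0.011   0.009   0.0034] at [ 0.4007 -0.1036  0.1618] F [ 0.09 -0.41 -0.2 ] t 5.45 q7 -0.63
disc (array([ 0.5158, -0.1171]), np.float64(0.1046), np.float64(0.06920927088092654))
bore (array([ 0.42926602, -0.09902553]), 19.887718200683594, np.int64(1149), array([ 0.43161112, -0.09959627]))
[ 0.45888405 -0.17888379  0.11224081]
index -1 is out of bounds for axis 0 with size 0
[ 0.5404691  -0.19690287  0.10881124]
knob 4805 [ 0.51534473 -0.11627498  0.15294891] [ 0.51511852 -0.11573892  0.154     ]
wall fit 383 [0.00983034 0.01273032]
```

View pics/w4.png

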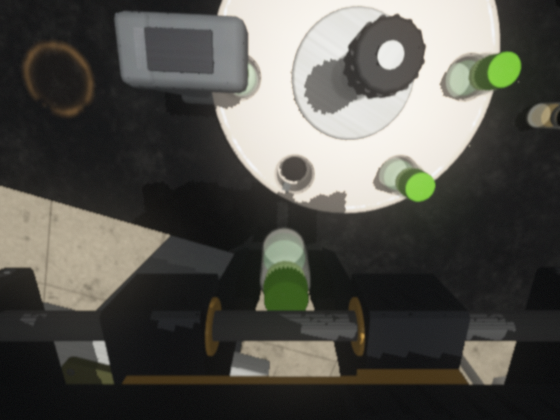

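The pocket is at (294,171), the knob top at (390,53), and the held vial's foot at about (285,240), close to in line with the bore. I'll lower beside the mouth so the foot and bore are seen at the same depth.

```bash
python3 -c "
from h import *
to((.411,-.1064,.105),-72.5)"
```

```text
shift [0.0086 0.0034 0.057 ] turn [-0.0078  0.0071  0.0007] at [ 0.4023 -0.1061  0.1621] F [-0.32 -0.54 -0.2 ] t 5.5 q7 -0.63
```

```bash
python3 -m handwheel '[[0,0.008,0.003,0.03,-0.006,0.005,0],[0,0.008,0.003,0.057,-0.006,0.005,0],[0,0.008,0.003,0.057,-0.006,0.005,0],[0,0.008,0.003,0.057,-0.006,0.005,0],[0,0.008,0.003,0.057,-0.006,0.005,0]]'
python3 - <<'E'
from w import *
to((.434,-.0995,.105),-72.5)
c=cam('wrist');s=get_state();I,D=snapshot('wrist');np.savez('w5.npz',I=I,D=D);cv2.imwrite('pics/w5.png',I[...,::-1])
a=('wrist',I,D,c)
print('disc',ring(*a));print('bore',bore(*a,(.516,-.117),np.deg2rad(167.5)))
print(capfit(*a,(.459,-.18))[2])
cv2.imwrite('pics/w5z.png',cv2.resize(I[120:320,180:400],None,fx=3,fy=3,interpolation=2)[...,::-1])
E
```

```text
clock: 6.0
tool_pos: [0.4118, -0.1089, 0.1064]
eef_rot: [0.989, 0.15, 0.0, 0.0]
contact_force: [-0.1, -0.5, 0.1]
opening: 0.291
finger_force: 34.9
shift [ 0.024  -0.0024  0.0014] turn [ 0.001  -0.0008 -0.004 ] at [ 0.4118 -0.1089  0.1064] F [-0.1  -0.5   0.08] t 6.0 q7 -0.59
disc (array([ 0.5183, -0.1162]), np.float64(0.105), np.float64(0.06925810686782972))
bore (array([ 0.42758383, -0.10085028]), 21.82402229309082, np.int64(2466), array([ 0.42967101, -0.1015597 ]))
[ 0.45990455 -0.17762751  0.1122511 ]
```

View pics/w5z.png

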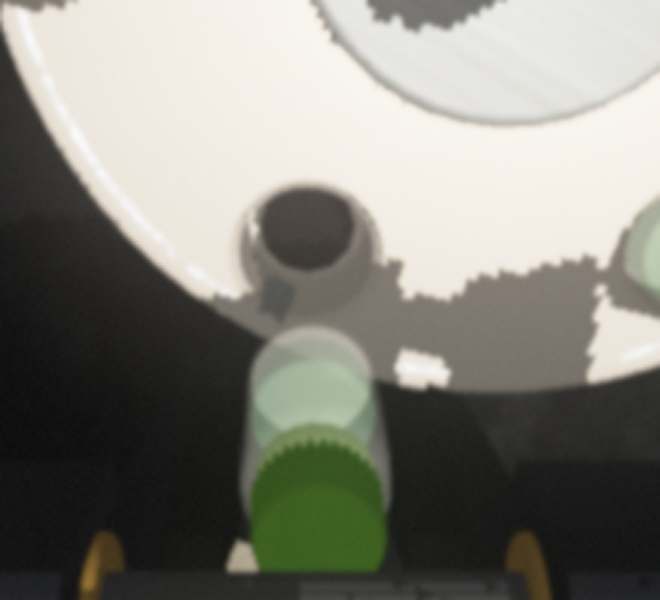

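The chamfered mouth is centred at crop (308,249), full-frame (282.7,203), and spans crop columns 236–380 with its top at 180. The foot of the held vial is centred at column 311 with its front edge at row 325.

```bash
python3 - <<'E'
from w import *
c=cam('wrist');s=get_state();R=Ro.from_quat(s['eef_rot'])
f=lambda u,v,z:R.inv().apply(onz('wrist',180+u/3,120+v/3,z,c)-s['tool_pos']).round(4)
print('mouth centre',f(308,249,.07),'top',f(308,180,.07),'bot',f(308,320,.07),'L',f(236,245,.07),'R',f(380,245,.07))
zb=s['tool_pos'][2]-.028
print('foot edge',f(311,325,zb+.001),'L',f(250,370,zb+.005),'R',f(373,370,zb+.005),f(250,370,zb+.01),f(373,370,zb+.01))
to((.434,-.0995,.105),-72.5)
E
```

```text
mouth centre [ 0.0251 -0.002   0.0366] top [ 0.0401 -0.002   0.0366] bot [ 0.0089 -0.0021  0.0365] L [ 0.026  -0.0174  0.0365] R [0.026  0.0134 0.0366]
foot edge [ 0.0114 -0.0014  0.027 ] L [ 0.003 -0.014  0.023] R [0.003  0.0115 0.023 ] [ 0.0052 -0.0136  0.018 ] [0.0052 0.0111 0.018 ]
shift [ 0.0238 -0.0022  0.0016] turn [ 0.0012 -0.0013 -0.0035] at [ 0.412  -0.1087  0.1065] F [-0.12 -0.77 -0.87] t 6.05 q7 -0.59
```

```bash
python3 -m handwheel '[[0,0.025,-0.001,0,0,0,0],[0,0.025,-0.001,0,0,0,0],[0,0.025,-0.001,0,0,0,0],[0,0.025,-0.001,0,0,0,0],[0,0.025,-0.001,0.005,0,0,0],[0,0.025,-0.001,0.008,0,0,0],[0,0.025,-0.001,0.008,0,0,0]]'
python3 -m handwheel '[[0,0,0,0.002,0,0,0],[0,0,0,0.004,0,0,0],[0,0,0,0.004,0,0,0]]'
```

```text
clock: 6.75
tool_pos: [0.4344, -0.0996, 0.0971]
eef_rot: [0.989, 0.151, -0.001, -0.0]
contact_force: [0.2, -0.0, -0.4]
opening: 0.282
finger_force: 34.9
clock: 7.05
tool_pos: [0.4349, -0.0995, 0.0934]
eef_rot: [0.989, 0.151, -0.0, -0.0]
contact_force: [-0.3, 0.3, 0.3]
opening: 0.282
finger_force: 34.9
```

```bash
for i in 1 2; do :; done; python3 -m handwheel '[[0,0,0,0.001,0,0,0],[0,0,0,0.002,0,0,0],[0,0,0,0.002,0,0,0]]'; python3 -m handwheel '[[0,0,0,0.001,0,0,0],[0,0,0,0.002,0,0,0],[0,0,0,0.002,0,0,0]]';python3 -m handwheel '[[0,0,0,0.001,0,0,0],[0,0,0,0.002,0,0,0],[0,0,0,0.002,0,0,0]]'
```

```text
clock: 7.35
tool_pos: [0.435, -0.0995, 0.0916]
eef_rot: [0.989, 0.151, -0.0, -0.0]
contact_force: [-0.1, -0.2, 0.4]
opening: 0.281
finger_force: 34.9
clock: 7.65
tool_pos: [0.4352, -0.0996, 0.0896]
eef_rot: [0.989, 0.151, 0.0, 0.0]
contact_force: [0.6, -0.1, -0.9]
opening: 0.285
finger_force: 34.9
clock: 7.95
tool_pos: [0.4355, -0.0998, 0.0876]
eef_rot: [0.989, 0.151, 0.0, 0.0]
contact_force: [0.1, -1.4, 0.1]
opening: 0.28
finger_force: 34.9
```

```bash
for i in 1; do python3 -m handwheel '[[0,0,0,0.001,0,0,0],[0,0,0,0.001,0,0,0]]';  python3 -m handwheel '[[0,0,0,0.001,0,0,0],[0,0,0,0.001,0,0,0]]';  python3 -m handwheel '[[0,0,0,0.001,0,0,0],[0,0,0,0.001,0,0,0]]'; done | grep -E 'pos|force'
```

```text
tool_pos: [0.4357, -0.0999, 0.0867]
contact_force: [1.3, -1.3, 0.4]
finger_force: 34.9
tool_pos: [0.4359, -0.1, 0.0859]
contact_force: [2.3, -1.4, 2.9]
finger_force: 35.0
tool_pos: [0.4356, -0.1, 0.0846]
contact_force: [2.4, -2.8, -1.2]
finger_force: 34.9
```

```bash
(python3 -m handwheel '[[0,0,0,0.0005,0,0,0],[0,0,0,0.001,0,0,0],[0,0,0,0.001,0,0,0]]';  python3 -m handwheel '[[0,0,0,0.0005,0,0,0],[0,0,0,0.001,0,0,0],[0,0,0,0.001,0,0,0]]';  python3 -m handwheel '[[0,0,0,0.0005,0,0,0],[0,0,0,0.001,0,0,0],[0,0,0,0.001,0,0,0]]') | grep -E 'pos|force'
```

```text
tool_pos: [0.4357, -0.0999, 0.0837]
contact_force: [3.4, -2.9, 0.7]
finger_force: 34.9
tool_pos: [0.4355, -0.0997, 0.0826]
contact_force: [3.9, -3.1, 0.6]
finger_force: 34.9
tool_pos: [0.4352, -0.0995, 0.0816]
contact_force: [4.8, -2.7, 1.4]
finger_force: 34.9
```

```bash
python3 - <<'E'
from w import *
c=cam('wrist');s=get_state();I,D=snapshot('wrist');cv2.imwrite('pics/w6.png',I[...,::-1])
r=capfit('wrist',I,D,c,s['tool_pos']);print(r,r[2]-s['tool_pos'],s['contact_force'])
cv2.imwrite('pics/w6z.png',cv2.resize(I[120:320,180:400],None,fx=3,fy=3,interpolation=2)[...,::-1])
E
```

```text
(((285.625, 298.0), 22.729829788208008), np.float64(0.11412889725877845), array([ 0.43640474, -0.09885063,  0.1141289 ]), array([ 0.43719231, -0.09820331,  0.11346519])) [0.00115746 0.00069552 0.03255716] [ 4.82487765 -2.73389154  1.44160171]
```

View pics/w6z.png

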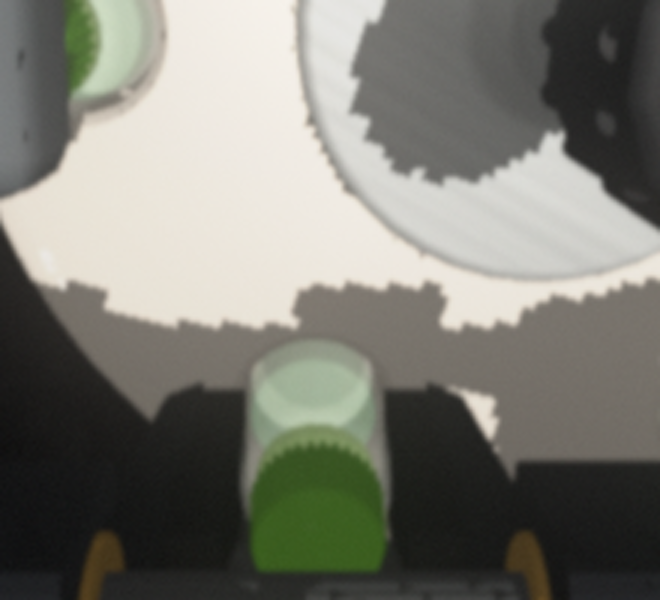

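The vial is in the bore, upright, and unchanged in the hand (cap 32.6 mm above TCP, as before). I'll keep feeling downward.

```bash
(python3 -m handwheel '[[0,0,0,0.0005,0,0,0],[0,0,0,0.001,0,0,0],[0,0,0,0.001,0,0,0]]';  python3 -m handwheel '[[0,0,0,0.0005,0,0,0],[0,0,0,0.001,0,0,0],[0,0,0,0.001,0,0,0]]') | grep -E 'pos|force'
```

```text
tool_pos: [0.4351, -0.0995, 0.0806]
contact_force: [2.8, -2.4, 2.1]
finger_force: 34.9
tool_pos: [0.435, -0.0995, 0.0796]
contact_force: [4.9, -0.6, 1.0]
finger_force: 34.9
```

```bash
(python3 -m handwheel '[[0,0,0,0.0005,0,0,0],[0,0,0,0.001,0,0,0],[0,0,0,0.001,0,0,0]]';  python3 -m handwheel '[[0,0,0,0.0005,0,0,0],[0,0,0,0.001,0,0,0],[0,0,0,0.001,0,0,0]]') | grep -E 'pos|force'
```

```text
tool_pos: [0.4349, -0.0995, 0.0785]
contact_force: [3.9, -1.7, 1.4]
finger_force: 34.9
tool_pos: [0.4349, -0.0995, 0.0775]
contact_force: [4.4, -2.3, 0.5]
finger_force: 34.9
```

```bash
(python3 -m handwheel '[[0,0,0,0.0005,0,0,0],[0,0,0,0.001,0,0,0],[0,0,0,0.001,0,0,0]]';  python3 -m handwheel '[[0,0,0,0.0005,0,0,0],[0,0,0,0.0005,0,0,0]]') | grep -E 'pos|force'
```

```text
tool_pos: [0.435, -0.0995, 0.0766]
contact_force: [4.5, -2.3, 1.2]
finger_force: 34.9
tool_pos: [0.435, -0.0996, 0.0761]
contact_force: [4.4, -1.2, -0.6]
finger_force: 34.9
```

```bash
(python3 -m handwheel '[[0,0,0,0.0005,0,0,0],[0,0,0,0.001,0,0,0],[0,0,0,0.001,0,0,0]]';  python3 -m handwheel '[[0,0,0,0.0005,0,0,0],[0,0,0,0.0005,0,0,0],[0,0,0,0.0005,0,0,0]]') | grep -E 'pos|force'
```

```text
tool_pos: [0.435, -0.0996, 0.0751]
contact_force: [4.4, -1.9, 1.1]
finger_force: 34.9
tool_pos: [0.435, -0.0996, 0.0745]
contact_force: [4.7, -1.3, 0.4]
finger_force: 34.9
```

```bash
cat > cap.py <<'E'
from w import *
c=cam('wrist');s=get_state();I,D=snapshot('wrist')
r=capfit('wrist',I,D,c,s['tool_pos']);print(r[1],r[2]-s['tool_pos'],r[3]-s['tool_pos'],s['tool_pos'],s['contact_force'],s['moment'],s['joint_torque'].round(2))
E
python3 cap.py
```

```text
0.10714305247527119 [0.00098393 0.00071614 0.03261176] [0.00205274 0.00129174 0.03187086] [ 0.43501646 -0.09957359  0.07453129] [ 4.66993924 -1.27577794  0.36146795] [-0.39032776 -0.91446973  0.04399432] [ -0.32 -42.82   1.86   0.92   0.06   1.59  -0.  ]
```

```bash
(python3 -m handwheel '[[0,0,0,0.0005,0,0,0],[0,0,0,0.0005,0,0,0],[0,0,0,0.0005,0,0,0]]';  python3 -m handwheel '[[0,0,0,0.0005,0,0,0],[0,0,0,0.0005,0,0,0],[0,0,0,0.0005,0,0,0]]') | grep -E 'pos|force'; python3 cap.py
```

```text
tool_pos: [0.435, -0.0995, 0.0741]
contact_force: [4.8, -2.4, -0.5]
finger_force: 34.9
tool_pos: [0.435, -0.0996, 0.0736]
contact_force: [4.9, -1.4, 1.3]
finger_force: 34.9
0.10615423291777225 [0.00087468 0.00076711 0.03255137] [0.00200304 0.0011806  0.0318486 ] [ 0.43502004 -0.09955847  0.07360286] [ 4.88004912 -1.43948275  1.26643437] [-0.43313    -0.9467173  -0.00721416] [ -0.33 -42.77   1.82   0.99   0.05   1.61  -0.  ]
```

```bash
(python3 -m handwheel '[[0,0,0,0.0005,0,0,0],[0,0,0,0.0005,0,0,0],[0,0,0,0.0005,0,0,0]]';  python3 -m handwheel '[[0,0,0,0.0005,0,0,0],[0,0,0,0.0005,0,0,0],[0,0,0,0.0005,0,0,0]]') | grep -E 'pos|force'
```

```text
tool_pos: [0.4351, -0.0996, 0.0732]
contact_force: [3.9, -2.1, 1.7]
finger_force: 34.9
tool_pos: [0.4351, -0.0996, 0.0727]
contact_force: [4.3, -2.6, 3.1]
finger_force: 34.9
```

```bash
(python3 -m handwheel '[[0,0,0,0.0003,0,0,0],[0,0,0,0.0005,0,0,0],[0,0,0,0.0005,0,0,0]]') | grep -E 'pos|force';python3 -m handwheel '[[0,0,0,0,0,0,0]]' | grep -E 'contact'
```

```text
tool_pos: [0.4352, -0.0995, 0.0723]
contact_force: [4.7, -1.4, 4.7]
finger_force: 35.0
contact_force: [4.4, -1.7, 4.9]
```

```bash
(python3 -m handwheel '[[0,0,0,0.0003,0,0,0],[0,0,0,0.0005,0,0,0],[0,0,0,0.0005,0,0,0]]') | grep -E 'pos|force';python3 -m handwheel '[[0,0,0,0,0,0,0]]' | grep -E 'contact'
```

```text
tool_pos: [0.4352, -0.0996, 0.0718]
contact_force: [5.1, -1.8, 6.1]
finger_force: 35.0
contact_force: [4.8, -1.7, 5.6]
```

```bash
python3 -m handwheel '[[0,0,0,0.0003,0,0,0],[0,0,0,0.0003,0,0,0],[0,0,0,0.0003,0,0,0]]' | grep -E 'pos|force'; python3 -m handwheel '[[0.55,0,0,0,0,0,0],[0.55,0,0,0,0,0,0],[0.55,0,0,0,0,0,0],[0.55,0,0,0,0,0,0],[0.55,0,0,0,0,0,0]]'; python3 cap.py
```

```text
tool_pos: [0.4352, -0.0996, 0.0715]
contact_force: [5.2, -1.7, 5.6]
finger_force: 35.0
clock: 14.7
tool_pos: [0.4343, -0.0993, 0.0711]
eef_rot: [0.989, 0.151, -0.001, -0.0]
contact_force: [1.2, -0.4, -0.1]
opening: 0.551
finger_force: 0.0
0.10573139841850686 [ 0.00427631 -0.00031955  0.03459781] [4.83719815e-03 9.53711962e-05 3.38768560e-02] [ 0.43426812 -0.09927224  0.07113359] [ 1.24435329 -0.43455434 -0.07670974] [ 0.05748144  0.17999978 -0.04087083] [-1.000e-02 -4.434e+01  2.400e+00 -2.140e+00 -1.000e-02 -1.000e-02
  0.000e+00]
```

The cap rose about 1.6 mm and settled inward on release. I'll press again from above with shut fingers, with the vial in its natural position.

```bash
python3 -m handwheel '[[0.55,0,0,-0.02,0,0,0],[0.55,0,0,-0.055,0,0,0],[0.55,0,0,-0.055,0,0,0],[0,0,0,-0.055,0,0,0],[0,0,0,-0.055,0,0,0],[0,0,0,-0.055,0,0,0],[0,0,0,-0.055,0,0,0],[0,0,0,-0.055,0,0,0]]'; python3 - <<'E'
from w import *
c=cam('wrist');s=get_state();I,D=snapshot('wrist');cv2.imwrite('pics/w7.png',I[...,::-1])
r=capfit('wrist',I,D,c,(.437,-.1));print(r);to((.4372,-.1003,.115))
E
```

```text
clock: 15.55
tool_pos: [0.4347, -0.0996, 0.1259]
eef_rot: [0.989, 0.151, -0.0, -0.0]
contact_force: [-0.3, 0.6, 0.4]
opening: 0.12
finger_force: 0.0
(((287.30767822265625, 245.15383911132812), 15.936371803283691), np.float64(0.1059679550880358), array([ 0.43798115, -0.09944883,  0.10596796]), array([ 0.43801698, -0.09929439,  0.10510517]))
shift [0.0021 0.0014 0.011 ] turn [0. 0. 0.] at [ 0.4348 -0.0996  0.126 ] F [ 0.01 -0.82 -0.04] t 15.6 q7 -0.62
```

```bash
python3 -m handwheel '[[0,0.002,0.0015,0.01,0,0,0],[0,0.002,0.0015,0.016,0,0,0],[0,0.002,0.0015,0.016,0,0,0],[0,0.002,0.0015,0.016,0,0,0]]'; (python3 -m handwheel '[[0,0,0,0.001,0,0,0],[0,0,0,0.001,0,0,0]]';python3 -m handwheel '[[0,0,0,0.001,0,0,0],[0,0,0,0.001,0,0,0]]';python3 -m handwheel '[[0,0,0,0.001,0,0,0],[0,0,0,0.001,0,0,0]]')|grep -E 'pos|contact'
```

```text
clock: 16.0
tool_pos: [0.4371, -0.1004, 0.11]
eef_rot: [0.989, 0.151, -0.0, -0.0]
contact_force: [0.6, -0.2, -0.1]
opening: 0.002
finger_force: 0.0
tool_pos: [0.4374, -0.1004, 0.1094]
contact_force: [0.1, 0.1, -0.2]
tool_pos: [0.4374, -0.1003, 0.1084]
contact_force: [0.6, 0.9, -0.1]
tool_pos: [0.4373, -0.1003, 0.1073]
contact_force: [0.7, 0.3, 0.2]
```

```bash
(python3 -m handwheel '[[0,0,0,0.0005,0,0,0],[0,0,0,0.001,0,0,0],[0,0,0,0.001,0,0,0]]';python3 -m handwheel '[[0,0,0,0.0005,0,0,0],[0,0,0,0.0005,0,0,0]]';python3 -m handwheel '[[0,0,0,0.0005,0,0,0],[0,0,0,0.0005,0,0,0]]')|grep -E 'pos|contact'
```

```text
tool_pos: [0.4371, -0.1003, 0.1065]
contact_force: [0.0, 0.6, 3.7]
tool_pos: [0.437, -0.1003, 0.1061]
contact_force: [-0.3, 0.5, 6.0]
tool_pos: [0.437, -0.1003, 0.1057]
contact_force: [-1.0, 0.4, 7.2]
```

```bash
(python3 -m handwheel '[[0,0,0,0.0003,0,0,0],[0,0,0,0.0005,0,0,0],[0,0,0,0.0005,0,0,0]]';python3 -m handwheel '[[0,0,0,0.0003,0,0,0],[0,0,0,0.0003,0,0,0],[0,0,0,0.0003,0,0,0]]')|grep -E 'pos|contact'
```

```text
tool_pos: [0.437, -0.1003, 0.1053]
contact_force: [-2.0, 0.4, 9.5]
tool_pos: [0.437, -0.1003, 0.1051]
contact_force: [-0.8, 1.0, 10.0]
```

```bash
(python3 -m handwheel '[[0,0,0,0.0003,0,0,0],[0,0,0,0.0003,0,0,0],[0,0,0,0.0003,0,0,0]]';python3 -m handwheel '[[0,0,0,0.0003,0,0,0],[0,0,0,0.0003,0,0,0],[0,0,0,0.0003,0,0,0]]')|grep -E 'pos|contact'
```

```text
tool_pos: [0.4369, -0.1003, 0.1048]
contact_force: [-1.7, 0.6, 10.6]
tool_pos: [0.4369, -0.1003, 0.1048]
contact_force: [-2.2, -0.3, 12.9]
```

Rigid stop felt: no further travel while the force rose to 12.9 N. I'll lift off and check that it stays.

```bash
python3 -m handwheel '[[0,0,0,0,0,0,0],[0,0,0,0,0,0,0],[0,0,0,-0.01,0,0,0],[0,0,0,-0.045,0,0,0],[0,0,0,-0.085,0,0,0],[1,0,0,-0.085,0,0,0],[1,0,0,-0.085,0,0,0]]'; python3 - <<'E'
from w import *
c=cam('wrist');s=get_state();I,D=snapshot('wrist');np.savez('w8.npz',I=I,D=D);cv2.imwrite('pics/w8.png',I[...,::-1])
r=capfit('wrist',I,D,c,(.437,-.1));print(r);
I,D=snapshot('top');print(capfit('top',I,D,cam('top'),(.437,-.1)));print(ring('top',I,D,cam('top')))
to((.5160,-.1183,.190),-72.5);print(s['q'].round(2))
E
```

```text
clock: 19.2
tool_pos: [0.438, -0.1003, 0.1897]
eef_rot: [0.989, 0.151, 0.001, 0.0]
contact_force: [-0.4, 0.3, -0.7]
opening: 0.163
finger_force: 0.0
(((284.8831787109375, 217.9766387939453), 11.295418739318848), np.float64(0.1049670983346006), array([ 0.43651141, -0.10020924,  0.1049671 ]), array([ 0.4355979 , -0.10003   ,  0.10421142]))Traceback (most recent call last):
  File "<stdin>", line 4, in <module>
  File "w.py", line 6, in capfit
    zt=np.percentile(P[q][:,2],90);t=q&(P[...,2]>zt-.004)
    return _quantile_unchecked(
        a, q, axis, out, overwrite_input, method, keepdims, weights)
    return _ureduce(a,
                    func=_quantile_ureduce_func,
    ...<5 lines>...
                    overwrite_input=overwrite_input,
                    method=method)
    r = func(a, **kwargs)
    result = _quantile(arr,
                       quantiles=q,
    ...<2 lines>...
                       out=out,
                       weights=wgt)
    slices_having_nans = np.isnan(arr[-1, ...])
                                  ~~~^^^^^^^^^
IndexError: index -1 is out of bounds for axis 0 with size 0
```

The cap is now 1 mm lower than after the first release and has stayed down. Next is the knob.

```bash
python3 -c "
from h import *
to((.5160,-.1183,.190),-72.5)"
```

```text
shift [ 0.07    0.0411 -0.0017] turn [-0.0009  0.0011 -0.0022] at [ 0.4369 -0.1     0.1884] F [ 0.21 -0.44  0.34] t 19.3 q7 -0.67
```

```bash
python3 -m handwheel '[[0.7,0.035,0.02,0,0,0,0],[0.7,0.07,0.041,0,0,0,0],[0.7,0.07,0.041,0,0,0,0],[0.7,0.07,0.041,0,0,0,0],[0.7,0.07,0.041,0,0,0,0]]'; python3 - <<'E'
from w import *
c=cam('wrist');s=get_state();I,D=snapshot('wrist');np.savez('w9.npz',I=I,D=D);cv2.imwrite('pics/w9.png',I[...,::-1])
P=cloud('wrist',D,c);k=np.hypot(*(P[...,:2]-[.516,-.118]).transpose(2,0,1))<.025;k&=(P[...,2]>.149)&(P[...,2]<.16);cc=cv2.minEnclosingCircle(np.argwhere(k)[:,::-1].astype(np.float32));p=onz('wrist',*cc[0],.154,c);print('knob',cc,np.median(P[k],0),p)
to((p[0],p[1],.122),-72.5)
to((.516,-.1183,.122),-72.5)
E
```

```text
clock: 19.8
tool_pos: [0.5143, -0.1183, 0.1878]
eef_rot: [0.989, 0.151, -0.002, -0.001]
contact_force: [-0.3, 1.0, 0.7]
opening: 0.693
finger_force: 0.0
knob ((285.5, 234.5), 26.73023223876953) [ 0.51764616 -0.11693212  0.15297583] [ 0.51843763 -0.11675611  0.154     ]
shift [ 0.0044 -0.0001  0.0662] turn [-0.0019  0.0027 -0.0032] at [ 0.5144 -0.1183  0.1882] F [ 0.25 -0.43  0.29] t 19.85 q7 -0.71
shift [0.0017 0.0006 0.0662] turn [-0.0019  0.0027 -0.0032] at [ 0.5144 -0.1183  0.1882] F [ 0.25 -0.43  0.29] t 19.85 q7 -0.71
```

View pics/w9.png

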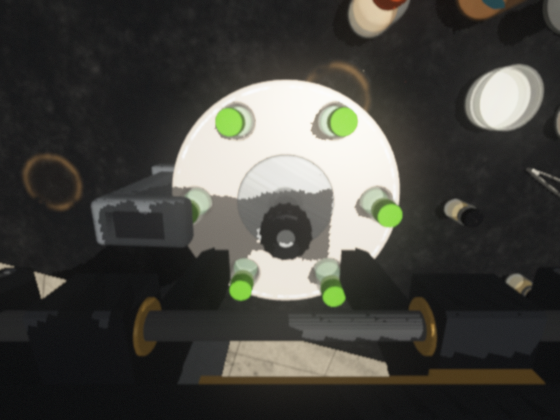

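The knob top is at (286,234), midway between the fingers. The loaded vial is at (242,285), level with its neighbour. I'll descend and grip.

```bash
python3 -m handwheel '[[0.7,0.002,0,0.03,0,0,0],[0.7,0.002,0,0.055,0,0,0],[0.7,0.002,0,0.066,0,0,0],[0.7,0.002,0,0.066,0,0,0],[0,0.002,0,0.066,0,0,0],[0,0.002,0,0.066,0,0,0],[0,0.002,0,0.066,0,0,0],[0,0.002,0,0.066,0,0,0],[0,0.002,0,0.066,0,0,0],[0,0.002,0,0.066,0,0,0]]' 40
```

```text
clock: 20.85
tool_pos: [0.5186, -0.1176, 0.1236]
eef_rot: [0.989, 0.151, 0.0, -0.0]
contact_force: [-1.5, 1.8, 6.4]
opening: 0.372
finger_force: 40.0
```

```bash
python3 -m handwheel '[[0,0,0,0,0,0,0.07],[0,0,0,0,0,0,0.14],[0,0,0,0,0,0,0.21],[0,0,0,0,0,0,0.28],[0,0,0,0,0,0,0.35],[0,0,0,0,0,0,0.35]]'; python3 -m handwheel '[[0,0,0,0,0,0,0.07],[0,0,0,0,0,0,0.14],[0,0,0,0,0,0,0.21],[0,0,0,0,0,0,0.28],[0,0,0,0,0,0,0.35],[0,0,0,0,0,0,0.35]]'; python3 -m handwheel '[[0,0,0,0,0,0,0.07],[0,0,0,0,0,0,0.14],[0,0,0,0,0,0,0.21],[0,0,0,0,0,0,0.28],[0,0,0,0,0,0,0.35],[0,0,0,0,0,0,0.35],[0,0,0,0,0,0,0.35]]'
```

```text
clock: 21.45
tool_pos: [0.5187, -0.1185, 0.1236]
eef_rot: [1.0, -0.025, 0.001, 0.0]
contact_force: [-0.1, 0.3, 6.1]
opening: 0.374
finger_force: 40.0
clock: 22.05
tool_pos: [0.5185, -0.1195, 0.1237]
eef_rot: [0.98, -0.199, 0.001, 0.001]
contact_force: [-1.3, -1.2, 4.7]
opening: 0.375
finger_force: 40.0
clock: 22.75
tool_pos: [0.518, -0.1202, 0.1237]
eef_rot: [0.931, -0.366, 0.001, 0.001]
contact_force: [-2.4, -4.2, 3.7]
opening: 0.371
finger_force: 40.0
```

Turned. I'll look before letting go.

```bash
python3 - <<'E'
from w import *
s=get_state();print(s['moment'],s['contact_force'])
I,D=snapshot('side');cv2.imwrite('pics/s10.png',I[...,::-1]);c=cam('side')
H=cv2.cvtColor(I,cv2.COLOR_RGB2HSV);m=((H[...,0]>40)&(H[...,0]<65)&(H[...,1]>150)&(H[...,2]>120)).astype(np.uint8)
k,L,st,ce=cv2.connectedComponentsWithStats(m)
for i in range(1,k):
    if st[i,4]>15 and 190<ce[i][0]<310 and 150<ce[i][1]<260: p=onz('side',*ce[i],.105,c);d=p[:2]-[.5160,-.1230];print(ce[i].round(1),p.round(4),np.rad2deg(np.arctan2(d[1],d[0])).round(1),np.hypot(*d).round(4))
E
```

```text
[-0.52245897  0.56139545 -0.25450351] [-2.41688125 -4.17518037  3.67103201]
[275.6 166.4] [ 0.5732 -0.0695  0.105 ] 43.1 0.0783
[208.2 178.8] [ 0.4334 -0.099   0.105 ] 163.8 0.0861
[292.3 185.5] [ 0.5979 -0.1437  0.105 ] -14.2 0.0845
[221.2 204.3] [ 0.4575 -0.1888  0.105 ] -131.7 0.0881
[265.8 204. ] [ 0.5401 -0.1981  0.105 ] -72.2 0.0789
```

```bash
python3 -m handwheel '[[0.7,0,0,0,0,0,0],[0.7,0,0,0,0,0,0],[0.7,0,0,0,0,0,0],[0.7,0,0,0,0,0,0],[0.7,0,0,-0.04,0,0,0],[0.7,0,0,-0.08,0,0,0],[0.7,0,0,-0.12,0,0,0],[0.7,0,0,-0.12,0,0,0]]'; python3 - <<'E'
from w import *
c=cam('wrist');I,D=snapshot('wrist');cv2.imwrite('pics/w10.png',I[...,::-1])
P=cloud('wrist',D,c)
H=cv2.cvtColor(I,cv2.COLOR_RGB2HSV);m=((H[...,0]>35)&(H[...,0]<70)&(H[...,1]>130)&(H[...,2]>60)&(D>0)&(P[...,2]<.13)).astype(np.uint8)
k,L,st,ce=cv2.connectedComponentsWithStats(m)
for i in range(1,k):
    if st[i,4]>15:
        z=np.percentile(P[L==i][:,2],90);p=np.median(P[L==i],0);d=p[:2]-[.516,-.118];print(ce[i].round(0),p.round(4),z.round(4),np.rad2deg(np.arctan2(d[1],d[0])).round(1))
E
```

```text
clock: 23.6
tool_pos: [0.521, -0.1196, 0.2474]
eef_rot: [0.931, -0.365, 0.005, -0.0]
contact_force: [-0.3, -0.4, -0.3]
opening: 0.698
finger_force: 0.0
[245. 128.] [ 0.5972 -0.1378  0.1071] 0.108 -13.7
[334. 130.] [ 0.5403 -0.1976  0.1131] 0.114 -73.0
[204. 202.] [ 0.5744 -0.0582  0.1099] 0.1108 45.7
[371. 204.] [ 0.459  -0.1791  0.1079] 0.1089 -133.0
[252. 259.] [ 0.4955 -0.0458  0.1037] 0.105 105.8
[325. 269.] [ 0.4364 -0.0991  0.1114] 0.1124 166.6
```

View pics/w10.png

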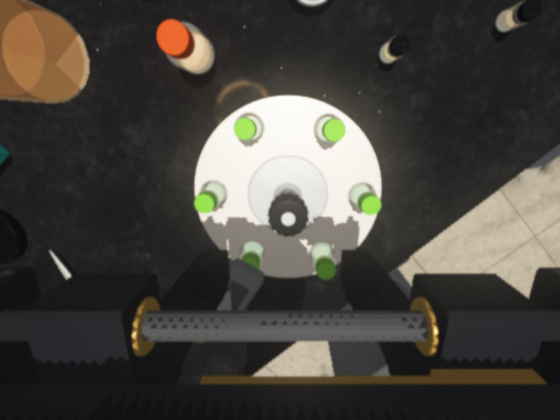

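The view shows all six caps at click positions. The cap with our vial's height (0.105 m) is at (252,259), at 106°, under the head, and its former neighbour (0.1124 m) is now at the loading side. The robot is clear, so I'm handing in.

```bash
python3 -c "
from plant import *
print(finish_job())"
```

```text
the job is handed in; nothing more can be done
None
```

The large vial is pressed home on the cushion, the carousel is one click clockwise with that vial under the reading head, and the job was handed in at about 24 s; no verdict was shown.

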